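# Find the heavy side of a specimen rotator and hold it down

### The arm

A 6-joint arm with a two-finger parallel gripper is mounted at the origin on a cart in front of the work surface, level with it; the furniture and walls round the work are solid. World frame = base frame: x ahead of the robot, y to its left, z up, the work surface at z = 0. Lengths are in m, angles in rad, forces in N, time in s.
With the tool pointing down it reaches from about 0.2 to 0.875 m from the base axis. Payload 3.4 kg.
Tool frame: the origin (TCP) lies on the centre line of the jaws, within the pads' length; the fingertips stand 8 mm ahead of it and the grasp point (between the pads) lies 11 mm behind it (tip_extent is the distance from the TCP to the fingertips, in m); z points along the fingers, y is the line along which they close (so a half turn about z gives the same grasp; the last joint's range is limited). The gripper opens to 94 mm and grips with 3 to 60 N. Pads are 16 mm wide; open, the fingers measure 119 mm over their backs; the gripper's body (75 mm by 177 mm) begins 78 mm behind the grasp point.
Start: joints at [-1.34, 0.276, 1.505, -0, 1.361, -0.121], TCP at [0.198, -0.54, 0.213] pointing down, gripper open.
Joint ranges: [-2.89, 2.89], [-0.75, 2.08], [0.22, 2.7], [-1.18, 4.32], [0.11, 2.71], [-2.7, 2.7]. Speed limits (rad/s): [2.57, 2.57, 3.14, 3.14, 3.14, 3.14].

### API

Orientations are given as a 3x3 rotation matrix whose columns are the frame's x, y, z axes.
In Python, from bench import * gives the robot as it stands.
- The arm moves only by the shell command python3 -m handwheel 'ROWS' [FORCE]. ROWS is JSON, a list of rows, each a list of 3 entries, a list of its own where there are three numbers: the finger opening in mm, from 0 to 94, then the shift along the tool's x, y, z in units of 50 mm (1.0 is 50 mm), then the turn about the tool's z in units of 10 degrees (1.0 is 10 degrees). A call has 1 to 8 rows; each row shifts and turns the commanded pose from where the row before left it, along the tool's axes as they then stand; what a row does not reach is not made up. A row lasts 1/8 s, in which the tool goes at most 62.5 mm and 10.7 degrees, less where a joint would pass 70% of its speed; a pose out of reach is approached as far as the arm can. A call is refused whole if a number of a shift passes 1 or a number of a turn 1, either way. A call with a gripper value outside its range is refused whole. The fingers move at their own pace and stop on an object; FORCE is the grip in N (left out, the last holds). Time passes only in rows, so rows that do not move let the fingers close. It gives the time, the measured TCP pose, the force, the opening and the grip force at its end, in the units of the state.
- get_obs(): the state, without advancing time (a new reading comes with each control period).
- camera(name): name is "scene" or "side" or "wrist"; returns a dict with "pixels" (480x640x3 uint8, blue, green, red), "z_map" (480x640 float32, m along the optical axis (not along the pixel's ray), 0 where there is no reading), "mtx" (3x3 intrinsics, pixels), "R" (3x3) and "t" (3): a world point X has camera coordinates R X + t. Camera axes: x right, y down, z forward; pixel columns grow to the right and rows downward; lengths in m; the calibration is good to about 2 mm. A picture is of the moment at which its call begins.
- job_done(): hands the job in; it is judged then, once.
The state is a dict: "clock": time; "qpos": joint angles; "qd": joint speeds; "joint_efforts": joint torques, N m; "eef_pos": TCP position; "tool_rot": TCP orientation; "force": force on the tool from outside, world axes, zero at the start; "moment": the same for the moment, N m; "grip_width": finger opening in m; "grasp_force": force on a finger pad.
Only numpy, scipy, OpenCV 4.12 (cv2) and the standard library are available. Lean on these libraries where they do the work, as an engineer would, in place of code of your own. Each camera call takes 0.05 s, during which the arm holds its last target. There are 200 camera calls.

### The job

I am about to clip a balance weight onto the specimen rotator, whose six foil-wrapped cups are filled unevenly. Slide its red lock knob fully back to free the disc, then turn the disc slowly by its crank handle through at least one whole turn, feeling where it is heavy, and bring the heavy side straight down. Finish still gripping the crank handle and holding the disc still like that, so that I can clip the weight on at the top; leave the other things on the desk alone.

Things in the scene. Friction and masses are not known exactly. Their poses are not given: they have to be found in the camera images.
- rotator: Fixed stand: white housing 130 wide x 90 x 231 mm high with a blue band, on a dark foot 190 x 160. Its own x points from crank to housing along the axle, y left, z up. Origin: on the desk, below the disc's front face. Before the housing (own x 0 to 14 mm) turns a grey disc, 212 mm across, axle 125 mm up; lids of six cups stand 14 mm out of its front, foil-wrapped cup bodies reach to x = 51 mm.
- axle (a point): Point on the disc's level axle line, 104 mm in front of the disc's face: the centre of the circle, 50 mm in radius, in the stand's y-z plane, on which the middle of the crank grip (crank_grip) travels. It does not move.
- crank_grip (a point): Middle of the crank's black grip: a level bar parallel to the axle, 16.6 mm thick, 88 mm long, that spins freely on its pin, so that it can be led round without turning the hand. The steel crank arm (10 mm thick) ends 44 mm behind this point, the cup lids are 90 mm behind; in front, above and below it is free. In front of the stand the desk is clear.
- rotor (a joint): Turn of disc and crank, rad, no end stop; 0 when bolted, positive clockwise seen from the crank side. At 0 the grip stands 0.75 rad left (anticlockwise) of the top. Gear drag of 0.22 N m both ways holds the disc wherever it is left; the uneven cups add a pull of 0.14 to 0.20 N m times the sine of the heavy side's angle from straight down. The heavy side cannot be seen and is drawn anew each time.
- lock_knob (a point): Middle of the round red lock knob, upright, 18 mm thick, on the bracket over the disc. Its top is 20 mm above this point; it stands on a collar 24 mm wide that begins 24 mm below this point; the top of the bracket is 29 mm below it. Only the stand's own +x way (towards the housing) is open to it, in a straight slot.
- lock (a joint): Slide of the lock knob, m: 0 to 0.003 at the start (steel bolt 12 mm deep in a hole of the disc), 0.030 fully back against its stop. It drags with 2.5 N and stays where it is left. While in, the bolt blocks the disc but for about 0.02 rad.

How it is judged:
On the way, in this order (a step that is already met when the one before it is completed fails the run):
1. the lock knob is slid fully back (value of joint lock above 0.026 m), for 0.2 s.
2. the disc has been turned through one whole turn, either way ((value of joint rotor above 6.1 rad or value of joint rotor below -6.1 rad)).
At the end, for the whole second after the job is handed in: The fingers grip the crank handle (more than 2 N), the disc stands still (under 0.1 rad/s) with its heavy side within 20 degrees of straight down, and the lock knob is still fully back (within 4 mm of its stop) (z of load_c0 in the frame of axle below -0.0601 m and contact force between the fingers and grip above 2 N and velocity of joint rotor between -0.1 and 0.1 rad/s and value of joint lock above 0.026 m); the arm keeps its last pose, push and grip.
It fails at once if the disc is spun faster than 3 rad/s (velocity of joint rotor above 3 rad/s or velocity of joint rotor below -3 rad/s).
It fails at once if another thing on the desk is moved by more than 30 mm (distance of any of number_stamp, blue_card_pack, stapler, pen, phone, spare_cup_a, spare_cup_b, balance_weight from where it was at the start of the episode above 0.03 m).
It also fails if it takes over 72 s, if anything falls off the work surface, if the arm or the gripper's body presses on something with over 40 N, if the wrist force passes 120 N, or if a joint passes its speed limit or range.

## Working session

There is one attempt and no reset: what is moved stays moved. The work goes in short steps, Python scripts to look and compute and a shell command to move; the robot and the scene stay as the last step left them, time stands still between calls to the robot, and variables do not carry over. Pictures are saved under pics/ and viewed, at most 10 in all, crops included, and the job is handed in when it is done.

```bash
ls; mkdir -p pics
python3 - <<'E'
from bench import *
import cv2,numpy as np
for n in("scene","side"):
    c=camera(n); cv2.imwrite(f"pics/{n}0.png",c["pixels"]); np.savez(f"{n}0.npz",**{k:np.array(v) for k,v in c.items()})
    print(n,c["mtx"],c["R"],c["t"])
o=get_obs();print({k:np.round(v,3).tolist() for k,v in o.items()})
E
```

```text
pics
scene [[607.07890392   0.         318.79443615]
 [  0.         607.07890392 249.36218188]
 [  0.           0.           1.        ]] [[ 0.90371194 -0.42794852  0.0128373 ]
 [-0.18762805 -0.42281487 -0.88657955]
 [ 0.38483821  0.79880389 -0.46239799]] [-0.54809535  0.22689311  0.72746483]
side [[520.61844098   0.         319.8317487 ]
 [  0.         520.61844098 241.19041194]
 [  0.           0.           1.        ]] [[ 0.84030332  0.54202677  0.00986483]
 [ 0.26646595 -0.39711804 -0.87823298]
 [-0.47210828  0.74061072 -0.47813129]] [-0.47475634 -0.02920096  1.25113008]
{'clock': 0.1, 'qpos': [-1.34, 0.277, 1.506, -0.0, 1.361, -0.121], 'qd': [-0.0, -0.001, -0.001, -0.0, -0.001, 0.001], 'joint_efforts': [0.001, -40.546, -23.778, 0.07, 0.03, -0.0], 'eef_pos': [0.198, -0.539, 0.213], 'tool_rot': [[0.939, 0.345, -0.0], [0.345, -0.939, 0.002], [0.0, -0.002, -1.0]], 'force': [-0.495, -0.505, -0.114], 'moment': [0.021, 0.003, -0.008], 'grasp_force': 0.0, 'grip_width': 0.094}
```

View pics/scene0.png

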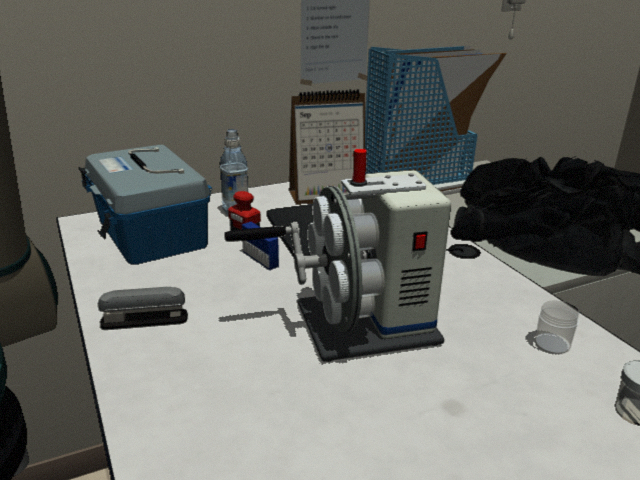

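View pics/side0.png

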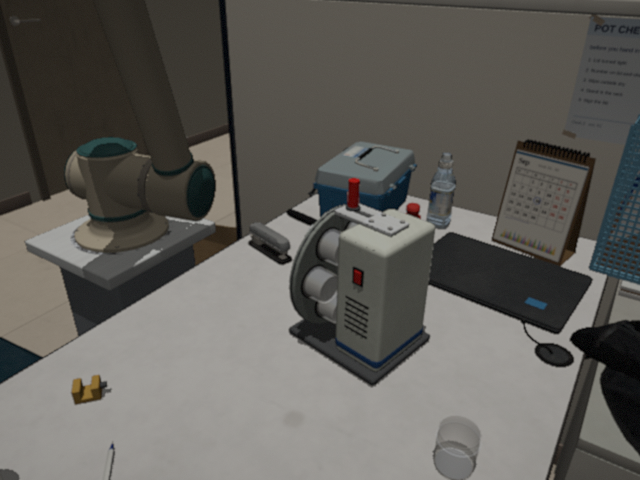

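The scene view shows the red knob at about (360,166), the black grip from (226,236) to (288,231), and the stand foot with corners near (318,360) and (442,342). In the side view the knob is at (353,194). Next I'll measure these from depth.

```bash
cat > h.py <<'E'
import numpy as np,cv2
def pts(c,mask):
    v,u=np.nonzero(mask&(c["z_map"]>0)); z=c["z_map"][v,u]; K=c["mtx"]
    P=np.c_[(u-K[0,2])/K[0,0]*z,(v-K[1,2])/K[1,1]*z,z]
    return (P-c["t"])@c["R"], u, v
def box(m,u0,u1,v0,v1):
    b=np.zeros_like(m); b[v0:v1,u0:u1]=m[v0:v1,u0:u1]; return b
def cyc(P): # line fit
    m=np.median(P,0); u,s,vt=np.linalg.svd(P-m); return m,vt[0]
E
python3 - <<'E'
from h import *
np.set_printoptions(precision=4,suppress=True)
S={n:dict(np.load(f"{n}0.npz")) for n in("scene","side")}
for n,b in(("scene",(345,375,140,190)),("side",(340,365,172,214))):
    c=S[n]; I=c["pixels"].astype(int); red=box((I[...,2]>100)&(I[...,1]<60),*b)
    P,u,v=pts(c,red); print(n,"knob",len(P),np.median(P,0),P.min(0),P.max(0)); print(" cam",-c["R"].T@c["t"])
    # housing top plane
c=S["scene"]; I=c["pixels"].astype(int)
P,u,v=pts(c,box(I.max(2)<60,222,287,222,245)); 
P=P[(P[:,2]>0.1)]
print("grip",len(P)); m,d=cyc(P); t=(P-m)@d; print(m,d,np.percentile(t,[0,1,50,99,100]), P.min(0),P.max(0))
for n in S:
    c=S[n]; P,u,v=pts(c,np.ones((480,640),bool))
    k=(abs(P[:,2]-0.231)<0.004)&(P[:,0]>.3)&(P[:,0]<1)&(abs(P[:,1])<.4)
    if n=="scene":k&=(u>340)&(u<450)&(v>165)&(v<215)
    else:k&=(u>330)&(u<440)&(v>195)&(v<250)
    r=cv2.minAreaRect(P[k,:2].astype(np.float32)); print(n,"top",k.sum(),r,np.median(P[k,2]))
    k=(P[:,2]>0.008)&(P[:,2]<0.04)
    k&=((u>295)&(u<450)&(v>290)&(v<365)) if n=="scene" else ((u>285)&(u<435)&(v>315)&(v<382))
    print(" foot",cv2.minAreaRect(P[k,:2].astype(np.float32)),np.median(P[k,2]))
E
```

```text
scene knob 43 [ 0.6459 -0.0384  0.2869] [ 0.6381 -0.0455  0.0752] [0.9804 0.5267 0.2879]
 cam [ 0.2579 -0.7197  0.5446]
side knob 43 [ 0.645  -0.0372  0.2839] [ 0.4748 -0.0443  0.1331] [0.6535 0.3021 0.2851]
 cam [ 0.9974 -0.6809  0.5772]
grip 651
[0.5127 0.019  0.1644] [-0.9813  0.1921  0.0074] [-0.0451 -0.0434  0.0003  0.0415  0.0426] [0.471  0.0086 0.1542] [0.5572 0.0353 0.1705]
scene top 1461 ((0.6852189898490906, -0.04732249677181244), (0.12409868836402893, 0.14393968880176544), 78.32118225097656) 0.23036518140768278
 foot ((0.6691019535064697, -0.04220788925886154), (0.16164706647396088, 0.18989531695842743), 78.67070007324219) 0.015595935362475364
side top 1579 ((0.6826407313346863, -0.04607371240854263), (0.12199749052524567, 0.14496269822120667), 79.09729766845703) 0.22827976908742295
 foot ((0.6700318455696106, -0.04349662363529205), (0.16089026629924774, 0.19167202711105347), 79.21987915039062) 0.013355152325686884
```

```bash
python3 -m handwheel '[[40,[0,0,-1],1],[40,[0,0,-1],1],[40,[0,0,-1],1],[40,[0,-1,0],0.13],[40,[0.6,-1,0],0],[40,[0.6,-1,0],0],[40,[0.6,-1,0],0],[40,[0.6,-1,0],0]]' 30
python3 -m handwheel '[[40,[0.6,-1,0],0],[40,[0.6,-1,0],0],[40,[0.6,-1,0],0],[40,[0.6,-1,0],0],[40,[0.6,-0.8,0],0],[40,[0.6,0,0],0],[40,[0,0,0],0],[40,[0,0,0],0]]'
cat >> h.py <<'E'
np.set_printoptions(precision=4,suppress=True)
def to(target):
    from bench import get_obs
    o=get_obs(); R=np.array(o["tool_rot"]); p=np.array(o["eef_pos"])
    print("t",o["clock"],"p",p,"F",np.array(o["force"]),"w",o["grip_width"],"gf",o["grasp_force"])
    print("yaw x",np.degrees(np.arctan2(R[1,0],R[0,0])),"zaxis",R[:,2],"shift units",R.T@(np.array(target)-p)/.05)
E
python3 -c "
from h import *
to([.6455,-.0375,.258])"
```

```text
clock: 1.1
eef_pos: [0.3639, -0.3159, 0.3632]
tool_rot: [[0.981, -0.194, -0.0], [-0.194, -0.981, 0.0], [-0.0, -0.0, -1.0]]
force: [0.2, -0.6, -0.6]
grip_width: 0.0401
grasp_force: 0.0
clock: 2.1
eef_pos: [0.5851, -0.1169, 0.363]
tool_rot: [[0.981, -0.194, -0.002], [-0.194, -0.981, 0.0], [-0.002, 0.0, -1.0]]
force: [-1.6, -0.2, 0.2]
grip_width: 0.0399
grasp_force: 0.0
t 2.1 p [ 0.5851 -0.1169  0.363 ] F [-1.641  -0.1658  0.2275] w 0.03989762628262898 gf 0.0
yaw x -11.16677188613115 zaxis [-0.0018  0.0003 -1.    ] shift units [ 0.8809 -1.7914  2.0988]
```

```bash
python3 -m handwheel '[[40,[0.4,-0.9,0],0],[40,[0.48,-0.89,0],0],[40,[0,0,0.4],0],[40,[0,0,0],0]]'
python3 - <<'E'
from h import *
from bench import *
to([.6455,-.0375,.258])
c=camera("wrist"); I=c["pixels"].astype(int); red=(I[...,2]>90)&(I[...,1]<60)&(I[...,0]<60)
P,u,v=pts(c,red); k=(P[:,2]>.2); P=P[k]; print(len(P),np.median(P,0),P.min(0),P.max(0))
T=P[P[:,2]>.28]; print(cv2.minEnclosingCircle(T[:,:2].astype(np.float32)),len(T))
cv2.imwrite("pics/w1.png",c["pixels"])
E
```

```text
clock: 2.6
eef_pos: [0.6449, -0.0376, 0.3423]
tool_rot: [[0.981, -0.194, -0.004], [-0.194, -0.981, 0.0], [-0.004, 0.0, -1.0]]
force: [0.1, -0.3, -0.2]
grip_width: 0.0398
grasp_force: 0.0
t 2.6 p [ 0.6449 -0.0376  0.3423] F [ 0.1239 -0.3138 -0.1843] w 0.03981935895417611 gf 0.0
yaw x -11.1591278388016 zaxis [-0.0036  0.0002 -1.    ] shift units [ 0.0185 -0.0045  1.6868]
535 [ 0.6467 -0.0365  0.2874] [ 0.6162 -0.0444  0.2294] [ 0.6546 -0.0285  0.2893]
((0.6464934349060059, -0.03647845238447189), 0.008232294581830502) 533
```

View pics/w1.png

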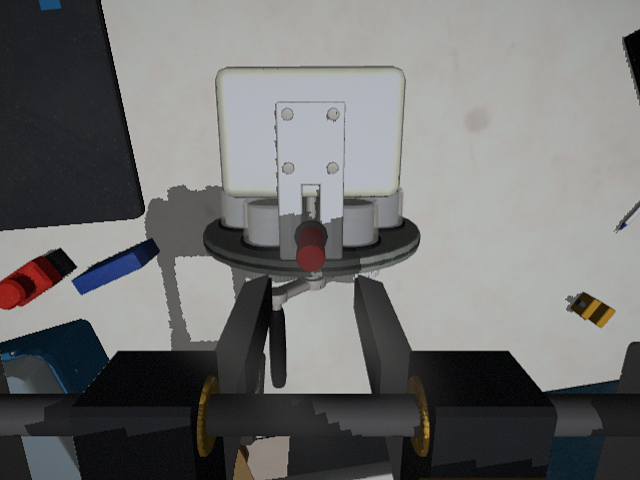

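The wrist view shows the red knob at (312,245), centred between the fingers, with its slot running towards the housing. I'll descend and close on it.

```bash
python3 -m handwheel '[[40,[0.02,-0.02,0.8],0],[40,[0,0,0.6],0],[40,[0,0,0.25],0],[10,[0,0,0],0],[10,[0,0,0],0],[10,[0,0,0],0],[10,[0,0,0],0]]' 25
python3 -m handwheel '[[10,[0.12,0,0],0],[10,[0.12,0,0],0],[10,[0.12,0,0],0],[10,[0.12,0,0],0],[10,[0.08,0,0],0],[10,[0,0,0],0]]'
```

```text
clock: 3.52
eef_pos: [0.6485, -0.0369, 0.2627]
tool_rot: [[0.981, -0.193, 0.003], [-0.193, -0.981, -0.001], [0.003, 0.0, -1.0]]
force: [-0.4, -0.7, 4.9]
grip_width: 0.0173
grasp_force: 25.0
clock: 4.28
eef_pos: [0.6754, -0.0421, 0.2627]
tool_rot: [[0.981, -0.193, 0.001], [-0.193, -0.981, -0.0], [0.001, -0.0, -1.0]]
force: [-1.8, 0.7, 6.8]
grip_width: 0.0175
grasp_force: 25.0
```

```bash
python3 -m handwheel '[[10,[0.05,0,0],0],[10,[0.05,0,0],0],[10,[0,0,0],0]]'
```

```text
clock: 4.65
eef_pos: [0.6758, -0.0421, 0.2626]
tool_rot: [[0.981, -0.193, -0.008], [-0.193, -0.981, 0.001], [-0.008, 0.0, -1.0]]
force: [-10.5, 2.0, 10.0]
grip_width: 0.0176
grasp_force: 25.0
```

The knob is against its stop, with the force jumping to 10 N after about 28 mm of travel. I'll release it, lift, and move above the crank grip.

```bash
python3 -m handwheel '[[50,[-0.05,0,0],0],[50,[0,0,0],0],[50,[0,0,0],0],[50,[0,0,-0.9],0],[50,[-0.3,0,-0.5],0],[50,[-1,-0.2,0],0],[50,[-1,-0.2,0],0],[50,[-1,-0.2,0],0]]'
python3 -m handwheel '[[50,[-0.4,-0.08,0.5],0],[50,[0,0,0.5],0],[50,[0,0,0],0]]'
python3 - <<'E'
from h import *
from bench import *
to([.502,.0265,.150])
c=camera("wrist"); I=c["pixels"].astype(int); P,u,v=pts(c,I.max(2)<70)
d=np.array([.9813,-.1921]); m0=np.array([.514,.024]); q=P[:,:2]-m0; a=q@d; l=q@[.1921,.9813]
k=(P[:,2]>.13)&(P[:,2]<.19)&(abs(a)<.06)&(abs(l)<.03); print(k.sum(),np.percentile(a[k],[1,99]),np.percentile(l[k],[1,50,99]),np.percentile(P[k,2],[1,50,99]))
red=(I[...,2]>90)&(I[...,1]<60)&(I[...,0]<60); P2,_,_=pts(c,red); P2=P2[(P2[:,2]>.27)]; print("knob",len(P2), np.median(P2,0) if len(P2) else 0)
cv2.imwrite("pics/w2.png",c["pixels"])
E
```

```text
clock: 5.65
eef_pos: [0.5204, 0.0191, 0.3306]
tool_rot: [[0.981, -0.194, 0.0], [-0.194, -0.981, 0.0], [0.0, -0.0, -1.0]]
force: [0.4, 0.2, 0.8]
grip_width: 0.0497
grasp_force: 0.0
clock: 6.02
eef_pos: [0.5015, 0.0267, 0.2795]
tool_rot: [[0.981, -0.193, -0.003], [-0.193, -0.981, 0.0], [-0.003, 0.001, -1.0]]
force: [-0.0, 0.8, -0.3]
grip_width: 0.0502
grasp_force: 0.0
t 6.025 p [0.5015 0.0267 0.2795] F [-0.0209  0.7726 -0.3428] w 0.05017484654916552 gf 0.0
yaw x -11.133790382482486 zaxis [-0.0034  0.0002 -1.    ] shift units [ 0.019  -0.0001  2.5897]
2471 [-0.0406  0.0446] [-0.0076 -0.0001  0.0086] [0.1609 0.1679 0.1705]
knob 0 0
```

View pics/w2.png

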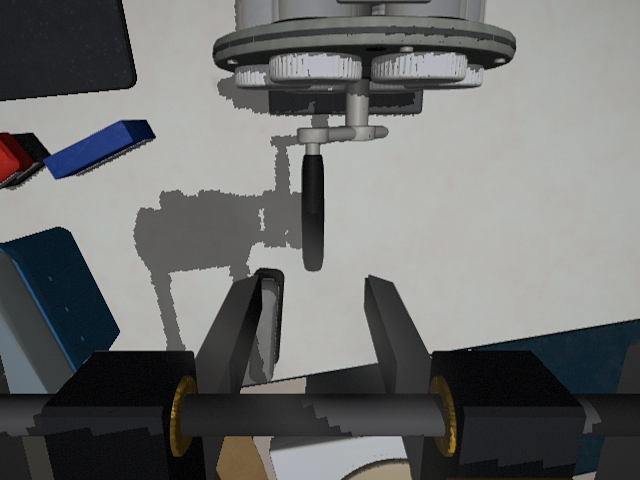

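The wrist view shows the black grip at (313,210), running along the tool x axis between the fingers. Depth puts its centre within 1 mm of my estimate, so I'll descend and grip.

```bash
python3 -m handwheel '[[50,[0.02,0,1],0],[50,[0,0,1],0],[50,[0,0,0.6],0],[50,[0,0,0],0],[5,[0,0,0],0],[5,[0,0,0],0],[5,[0,0,0],0],[5,[0,0,0],0]]' 40
python3 -c "
from h import *
to([.502,.0265,.150])"
```

```text
clock: 7.08
eef_pos: [0.5041, 0.0262, 0.1516]
tool_rot: [[0.981, -0.193, 0.001], [-0.193, -0.981, -0.0], [0.002, 0.0, -1.0]]
force: [0.7, -0.8, 2.0]
grip_width: 0.0157
grasp_force: 40.0
t 7.075 p [0.5041 0.0262 0.1516] F [ 0.7011 -0.8158  1.9695] w 0.015700666579842773 gf 40.00737905502319
yaw x -11.133583514836946 zaxis [ 0.0015 -0.0004 -1.    ] shift units [-0.0423  0.0022  0.0325]
```

Run:
```python
import numpy as np
ph=-.75+.1*np.arange(0,65); p=np.round(np.c_[np.sin(ph),-np.cos(ph)],2); d=np.diff(p,axis=0)
for i in range(0,64,2): print(i, f"[[5,[0,{d[i,0]:g},{d[i,1]:g}],0],[5,[0,{d[i+1,0]:g},{d[i+1,1]:g}],0]]")
```

```text
0 [[5,[0,0.07,-0.07],0],[5,[0,0.09,-0.05],0]]
2 [[5,[0,0.09,-0.05],0],[5,[0,0.09,-0.04],0]]
4 [[5,[0,0.09,-0.03],0],[5,[0,0.1,-0.02],0]]
6 [[5,[0,0.1,-0.01],0],[5,[0,0.1,0],0]]
8 [[5,[0,0.1,0.01],0],[5,[0,0.1,0.02],0]]
10 [[5,[0,0.09,0.03],0],[5,[0,0.09,0.04],0]]
12 [[5,[0,0.09,0.05],0],[5,[0,0.09,0.05],0]]
14 [[5,[0,0.07,0.07],0],[5,[0,0.07,0.07],0]]
16 [[5,[0,0.06,0.08],0],[5,[0,0.06,0.08],0]]
18 [[5,[0,0.04,0.09],0],[5,[0,0.04,0.09],0]]
20 [[5,[0,0.03,0.1],0],[5,[0,0.01,0.1],0]]
22 [[5,[0,0.01,0.1],0],[5,[0,0,0.1],0]]
24 [[5,[0,-0.02,0.1],0],[5,[0,-0.02,0.1],0]]
26 [[5,[0,-0.03,0.09],0],[5,[0,-0.04,0.09],0]]
28 [[5,[0,-0.05,0.09],0],[5,[0,-0.06,0.08],0]]
30 [[5,[0,-0.07,0.07],0],[5,[0,-0.07,0.07],0]]
32 [[5,[0,-0.08,0.06],0],[5,[0,-0.09,0.05],0]]
34 [[5,[0,-0.09,0.04],0],[5,[0,-0.09,0.04],0]]
36 [[5,[0,-0.1,0.02],0],[5,[0,-0.1,0.02],0]]
38 [[5,[0,-0.1,0],0],[5,[0,-0.1,-0.01],0]]
40 [[5,[0,-0.1,-0.01],0],[5,[0,-0.09,-0.03],0]]
42 [[5,[0,-0.1,-0.03],0],[5,[0,-0.09,-0.05],0]]
44 [[5,[0,-0.08,-0.05],0],[5,[0,-0.08,-0.06],0]]
46 [[5,[0,-0.07,-0.07],0],[5,[0,-0.07,-0.07],0]]
48 [[5,[0,-0.06,-0.09],0],[5,[0,-0.04,-0.08],0]]
50 [[5,[0,-0.05,-0.1],0],[5,[0,-0.03,-0.09],0]]
52 [[5,[0,-0.02,-0.1],0],[5,[0,-0.01,-0.1],0]]
54 [[5,[0,0,-0.1],0],[5,[0,0.01,-0.1],0]]
56 [[5,[0,0.02,-0.1],0],[5,[0,0.03,-0.09],0]]
58 [[5,[0,0.03,-0.09],0],[5,[0,0.05,-0.09],0]]
60 [[5,[0,0.06,-0.09],0],[5,[0,0.06,-0.07],0]]
62 [[5,[0,0.07,-0.07],0],[5,[0,0.08,-0.07],0]]
```

```bash
(python3 -m handwheel '[[5,[0,0.07,-0.07],0],[5,[0,0.09,-0.05],0]]'
python3 -m handwheel '[[5,[0,0.09,-0.05],0],[5,[0,0.09,-0.04],0]]'
python3 -m handwheel '[[5,[0,0.09,-0.03],0],[5,[0,0.1,-0.02],0]]'
python3 -m handwheel '[[5,[0,0.1,-0.01],0],[5,[0,0.1,0],0]]') | tee -a log | grep -v rot
```

```text
clock: 7.32
eef_pos: [0.5027, 0.0192, 0.1572]
force: [2.5, 4.5, -1.1]
grip_width: 0.0153
grasp_force: 40.0
clock: 7.58
eef_pos: [0.5008, 0.0096, 0.1621]
force: [2.5, 3.6, 1.4]
grip_width: 0.0157
grasp_force: 40.0
clock: 7.82
eef_pos: [0.499, -0.0002, 0.1646]
force: [2.7, 2.8, 3.3]
grip_width: 0.0155
grasp_force: 40.0
clock: 8.07
eef_pos: [0.497, -0.0105, 0.165]
force: [2.2, 1.4, 5.0]
grip_width: 0.0155
grasp_force: 40.0
```

```bash
(python3 -m handwheel '[[5,[0,0.1,0.01],0],[5,[0,0.1,0.02],0]]'
python3 -m handwheel '[[5,[0,0.09,0.03],0],[5,[0,0.09,0.04],0]]'
python3 -m handwheel '[[5,[0,0.09,0.05],0],[5,[0,0.09,0.05],0]]'
python3 -m handwheel '[[5,[0,0.07,0.07],0],[5,[0,0.07,0.07],0]]'
python3 -m handwheel '[[5,[0,0.06,0.08],0],[5,[0,0.06,0.08],0]]'
python3 -m handwheel '[[5,[0,0.04,0.09],0],[5,[0,0.04,0.09],0]]'
python3 -m handwheel '[[5,[0,0.03,0.1],0],[5,[0,0.01,0.1],0]]'
python3 -m handwheel '[[5,[0,0.01,0.1],0],[5,[0,0,0.1],0]]') | tee -a log | grep -E 'eef|force'
```

```text
eef_pos: [0.495, -0.0207, 0.1634]
force: [1.8, 0.1, 5.4]
grasp_force: 40.0
eef_pos: [0.4932, -0.0298, 0.1598]
force: [2.9, -1.4, 4.6]
grasp_force: 40.0
eef_pos: [0.4916, -0.0382, 0.1544]
force: [3.6, -0.7, 2.5]
grasp_force: 40.0
eef_pos: [0.4903, -0.0449, 0.1474]
force: [3.2, -3.2, 4.1]
grasp_force: 40.0
eef_pos: [0.4892, -0.0505, 0.1393]
force: [3.8, -3.2, 3.0]
grasp_force: 40.0
eef_pos: [0.4885, -0.0543, 0.1302]
force: [3.4, -3.4, 3.1]
grasp_force: 40.0
eef_pos: [0.4881, -0.0563, 0.1201]
force: [3.6, -4.0, 3.4]
grasp_force: 40.0
eef_pos: [0.4881, -0.0563, 0.1101]
force: [4.2, -2.8, 1.8]
grasp_force: 40.0
```

```bash
(python3 -m handwheel '[[5,[0,-0.02,0.1],0],[5,[0,-0.02,0.1],0]]'
python3 -m handwheel '[[5,[0,-0.03,0.09],0],[5,[0,-0.04,0.09],0]]'
python3 -m handwheel '[[5,[0,-0.05,0.09],0],[5,[0,-0.06,0.08],0]]'
python3 -m handwheel '[[5,[0,-0.07,0.07],0],[5,[0,-0.07,0.07],0]]'
python3 -m handwheel '[[5,[0,-0.08,0.06],0],[5,[0,-0.09,0.05],0]]'
python3 -m handwheel '[[5,[0,-0.09,0.04],0],[5,[0,-0.09,0.04],0]]'
python3 -m handwheel '[[5,[0,-0.1,0.02],0],[5,[0,-0.1,0.02],0]]'
python3 -m handwheel '[[5,[0,-0.1,0],0],[5,[0,-0.1,-0.01],0]]'
python3 -m handwheel '[[5,[0,-0.1,-0.01],0],[5,[0,-0.09,-0.03],0]]'
python3 -m handwheel '[[5,[0,-0.1,-0.03],0],[5,[0,-0.09,-0.05],0]]'
python3 -m handwheel '[[5,[0,-0.08,-0.05],0],[5,[0,-0.08,-0.06],0]]'
python3 -m handwheel '[[5,[0,-0.07,-0.07],0],[5,[0,-0.07,-0.07],0]]') | tee -a log | grep -E 'eef|^force'
```

```text
eef_pos: [0.4884, -0.0542, 0.1001]
force: [3.5, -2.8, 3.4]
eef_pos: [0.4892, -0.0506, 0.0913]
force: [4.3, -1.5, 4.2]
eef_pos: [0.4902, -0.0451, 0.083]
force: [4.9, -2.3, 4.7]
eef_pos: [0.4916, -0.0384, 0.0762]
force: [4.8, -2.2, 6.7]
eef_pos: [0.4931, -0.0304, 0.0708]
force: [4.4, -3.6, 7.0]
eef_pos: [0.4948, -0.0219, 0.067]
force: [2.9, -4.5, 8.9]
eef_pos: [0.4965, -0.0127, 0.0651]
force: [2.6, -5.9, 9.6]
eef_pos: [0.4983, -0.0035, 0.0653]
force: [3.3, -8.5, 5.3]
eef_pos: [0.5, 0.0054, 0.067]
force: [3.8, -9.2, 1.8]
eef_pos: [0.5017, 0.0144, 0.0706]
force: [4.0, -8.9, -1.0]
eef_pos: [0.5032, 0.0223, 0.0757]
force: [6.1, -9.8, -2.5]
eef_pos: [0.5046, 0.0294, 0.0823]
force: [6.8, -9.7, -3.4]
```

```bash
(python3 -m handwheel '[[5,[0,-0.06,-0.09],0],[5,[0,-0.04,-0.08],0]]'
python3 -m handwheel '[[5,[0,-0.05,-0.1],0],[5,[0,-0.03,-0.09],0]]'
python3 -m handwheel '[[5,[0,-0.02,-0.1],0],[5,[0,-0.01,-0.1],0]]'
python3 -m handwheel '[[5,[0,0,-0.1],0],[5,[0,0.01,-0.1],0]]'
python3 -m handwheel '[[5,[0,0.02,-0.1],0],[5,[0,0.03,-0.09],0]]'
python3 -m handwheel '[[5,[0,0.03,-0.09],0],[5,[0,0.05,-0.09],0]]'
python3 -m handwheel '[[5,[0,0.06,-0.09],0],[5,[0,0.06,-0.07],0]]'
python3 -m handwheel '[[5,[0,0.07,-0.07],0],[5,[0,0.08,-0.07],0]]') >> log
cat > fit.py <<'E'
from h import *
import re,sys
t=open(sys.argv[1]).read(); g=lambda k:np.array([eval(x) for x in re.findall(rf"^{k}: (\[.*\])$",t,re.M)])
p=g("eef_pos");F=g("force"); s=-np.ones(len(p)) if len(sys.argv)>2 else np.ones(len(p))
r=p[:,:2]@[-.1921,-.9813]; z=p[:,2]
A=np.c_[r,z,np.ones(len(r))]; x=np.linalg.lstsq(A,r*r+z*z,rcond=None)[0]; c=x[:2]/2; print("circle",c,"R",np.sqrt(x[2]+c@c))
phi=np.unwrap(np.arctan2(r-c[0],z-c[1])); th=phi+.75
fr=F[:,:2]@[-.1921,-.9813]; fz=F[:,2]
T=-.05*(fr*np.cos(phi)-fz*np.sin(phi)); rad=fr*np.sin(phi)+fz*np.cos(phi)
for bias in (0,1): # bias: constant sensor offset absorbed jointly is degenerate with the load; check the size with radial too
    B=np.c_[np.ones(len(T)),np.sin(th),np.cos(th)]; q,*_=np.linalg.lstsq(B,T,rcond=None)
    break
k=np.hypot(q[1],q[2]); a0=np.arctan2(q[2],q[1]); print("drag",q[0],"k",k,"target rotor",(-a0)%(2*np.pi),"rms",np.std(T-B@q))
print(np.c_[th,T,B@q,rad])
E
python3 fit.py log; python3 -c "
from h import *
to([.502,.0265,.150])"
```

```text
circle [-0.0882  0.1152] R 0.05001330871605775
drag 0.23557141706392068 k 0.1575808172845636 target rotor 3.09095837822648 rms 0.018803076964171512
[[ 0.1752  0.2354  0.2003  1.7385]
 [ 0.3943  0.1637  0.1678  2.7099]
 [ 0.6     0.1368  0.1401  3.7511]
 [ 0.8106  0.1048  0.116   4.8821]
 [ 1.0213  0.0937  0.0972  5.0835]
 [ 1.2204  0.0679  0.085   4.4705]
 [ 1.4226  0.0781  0.0787  1.9526]
 [ 1.6184  0.0749  0.0787  4.5765]
 [ 1.8171  0.0732  0.0849  3.5588]
 [ 2.0153  0.1075  0.0969  3.4913]
 [ 2.2221  0.1532  0.1152  3.553 ]
 [ 2.4227  0.0994  0.1379  1.7476]
 [ 2.6279  0.1934  0.1652  0.9506]
 [ 2.8193  0.1999  0.1933 -1.4406]
 [ 3.0198  0.2222  0.2244 -2.0172]
 [ 3.2129  0.2584  0.2547 -4.4388]
 [ 3.4082  0.2817  0.2847 -4.9486]
 [ 3.5968  0.3139  0.3119 -7.3947]
 [ 3.7866  0.3133  0.3366 -8.9928]
 [ 3.9736  0.3624  0.3573 -5.9132]
 [ 4.1582  0.3765  0.3736 -3.9225]
 [ 4.3557  0.3785  0.3858 -2.6712]
 [ 4.5471  0.4109  0.3921 -3.1658]
 [ 4.7438  0.3983  0.3926 -3.9432]
 [ 4.9459  0.3319  0.3868 -0.9566]
 [ 5.1515  0.3697  0.3746 -2.4164]
 [ 5.3546  0.3848  0.3568 -1.4107]
 [ 5.5549  0.3519  0.3344 -1.0012]
 [ 5.7505  0.3211  0.3086 -0.5028]
 [ 5.9441  0.2765  0.2804 -0.6465]
 [ 6.1431  0.2359  0.2497  0.1058]
 [ 6.3443  0.2106  0.218   0.4883]]
t 15.075 p [0.5035 0.0238 0.1539] F [ 7.3094  2.2121 -2.2712] w 0.015243148329090031 gf 40.00688195228577
yaw x -11.17103482506567 zaxis [ 0.0009  0.0037 -1.    ] shift units [-0.0402 -0.0477  0.079 ]
```

The fit is clean, with drag 0.236 N m, pull 0.158 N m and the heavy side down at a rotor angle of about 3.09 rad. I'll turn back to it and use the return pass as an independent check.

Run:
```python
import numpy as np
ph=5.65-.11*np.arange(0,31); p=np.round(np.c_[np.sin(ph),-np.cos(ph)],2); d=np.diff(p,axis=0)
for i in range(0,30,2): print(i, f"[[5,[0,{d[i,0]:g},{d[i,1]:g}],0],[5,[0,{d[i+1,0]:g},{d[i+1,1]:g}],0]]")
```

```text
0 [[5,[0,-0.09,0.07],0],[5,[0,-0.07,0.08],0]]
2 [[5,[0,-0.07,0.09],0],[5,[0,-0.06,0.09],0]]
4 [[5,[0,-0.05,0.1],0],[5,[0,-0.03,0.11],0]]
6 [[5,[0,-0.03,0.1],0],[5,[0,-0.01,0.11],0]]
8 [[5,[0,0,0.11],0],[5,[0,0.01,0.11],0]]
10 [[5,[0,0.03,0.11],0],[5,[0,0.03,0.1],0]]
12 [[5,[0,0.05,0.1],0],[5,[0,0.06,0.1],0]]
14 [[5,[0,0.06,0.08],0],[5,[0,0.08,0.08],0]]
16 [[5,[0,0.08,0.07],0],[5,[0,0.1,0.06],0]]
18 [[5,[0,0.09,0.05],0],[5,[0,0.11,0.04],0]]
20 [[5,[0,0.1,0.03],0],[5,[0,0.11,0.02],0]]
22 [[5,[0,0.11,0],0],[5,[0,0.11,-0.01],0]]
24 [[5,[0,0.11,-0.02],0],[5,[0,0.1,-0.03],0]]
26 [[5,[0,0.11,-0.04],0],[5,[0,0.09,-0.06],0]]
28 [[5,[0,0.09,-0.06],0],[5,[0,0.08,-0.08],0]]
```

```bash
(python3 -m handwheel '[[5,[0,-0.09,0.07],0],[5,[0,-0.07,0.08],0]]'
python3 -m handwheel '[[5,[0,-0.07,0.09],0],[5,[0,-0.06,0.09],0]]'
python3 -m handwheel '[[5,[0,-0.05,0.1],0],[5,[0,-0.03,0.11],0]]'
python3 -m handwheel '[[5,[0,-0.03,0.1],0],[5,[0,-0.01,0.11],0]]'
python3 -m handwheel '[[5,[0,0,0.11],0],[5,[0,0.01,0.11],0]]'
python3 -m handwheel '[[5,[0,0.03,0.11],0],[5,[0,0.03,0.1],0]]'
python3 -m handwheel '[[5,[0,0.05,0.1],0],[5,[0,0.06,0.1],0]]'
python3 -m handwheel '[[5,[0,0.06,0.08],0],[5,[0,0.08,0.08],0]]'
python3 -m handwheel '[[5,[0,0.08,0.07],0],[5,[0,0.1,0.06],0]]'
python3 -m handwheel '[[5,[0,0.09,0.05],0],[5,[0,0.11,0.04],0]]'
python3 -m handwheel '[[5,[0,0.1,0.03],0],[5,[0,0.11,0.02],0]]'
python3 -m handwheel '[[5,[0,0.11,0],0],[5,[0,0.11,-0.01],0]]'
python3 -m handwheel '[[5,[0,0.11,-0.02],0],[5,[0,0.1,-0.03],0]]'
python3 -m handwheel '[[5,[0,0.11,-0.04],0],[5,[0,0.09,-0.06],0]]'
python3 -m handwheel '[[5,[0,0.09,-0.06],0],[5,[0,0.08,-0.08],0]]') > log2; python3 fit.py log2; tail -6 log2
```

```text
circle [-0.0885  0.1149] R 0.049796457988052496
drag -0.2205979077111302 k 0.15639110344415266 target rotor 3.121723800273011 rms 0.019179594829504116
[[-0.1065 -0.2031 -0.2071  3.1011]
 [-0.3334 -0.1861 -0.1724 -0.4043]
 [-0.563  -0.161  -0.1398 -0.4476]
 [-0.779  -0.1042 -0.113  -1.979 ]
 [-1.0013 -0.0589 -0.0906 -3.5691]
 [-1.2222 -0.0649 -0.0747 -5.3891]
 [-1.4488 -0.0743 -0.0658 -5.7819]
 [-1.6587 -0.0663 -0.0646 -7.014 ]
 [-1.8746 -0.0576 -0.0705 -6.7074]
 [-2.0842 -0.0955 -0.0829 -7.682 ]
 [-2.2892 -0.1321 -0.1008 -8.3738]
 [-2.4955 -0.141  -0.124  -5.12  ]
 [-2.7028 -0.1082 -0.1514 -3.3221]
 [-2.9224 -0.1942 -0.1836 -0.7725]
 [-3.1426 -0.2112 -0.2176  1.6661]]
clock: 18.82
eef_pos: [0.4911, -0.0405, 0.0786]
tool_rot: [[0.981, -0.194, 0.001], [-0.194, -0.981, 0.003], [0.001, -0.003, -1.0]]
force: [7.6, 0.5, -4.1]
grip_width: 0.0156
grasp_force: 40.0
```

```bash
python3 -m handwheel '[[5,[0,0.02,-0.02],0],[5,[0,0,0],0],[5,[0,0,0],0],[5,[0,0,0],0]]' > log3; cat log3
python3 - <<'E'
from h import *
from bench import *
o=get_obs();p=o["eef_pos"];r=np.dot(p[:2],[-.1921,-.9813]); print("rotor",np.arctan2(r+.0883,p[2]-.115)+.75, np.abs(o["qd"]).max())
cv2.imwrite("pics/s1.png",camera("side")["pixels"])
E
```

```text
clock: 19.32
eef_pos: [0.4908, -0.0418, 0.0797]
tool_rot: [[0.981, -0.194, 0.001], [-0.194, -0.981, 0.002], [0.001, -0.002, -1.0]]
force: [7.6, 0.0, -3.5]
grip_width: 0.016
grasp_force: 40.0
rotor 3.1096268423131534 0.002047955381250119
```

View pics/s1.png

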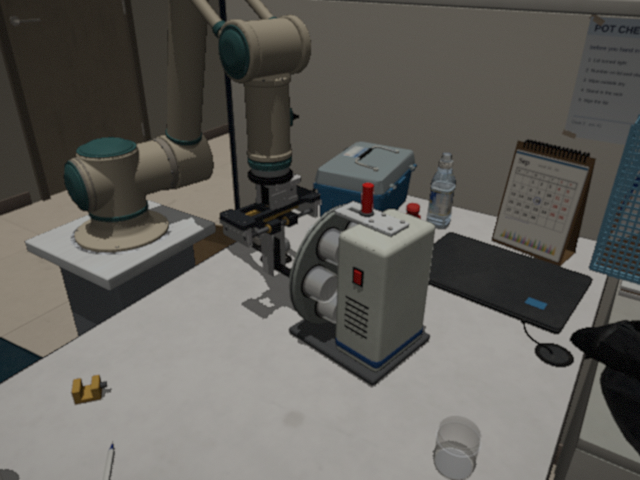

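The side view shows the knob slid back at (367,198), where it was at (353,194), and the gripper holding the crank. Nothing else on the desk looks moved. The disc is still at 3.11 rad, in agreement with both passes, so I'm handing in.

```bash
python3 -c "
from bench import *
print(job_done())"
```

```text
the job is handed in; nothing more can be done
None
```

The job is handed in, with no verdict reported back: the lock knob is fully back, the disc was turned one whole turn, and I am holding it still by the crank at 3.11 rad (two passes put the heavy side straight down at 3.09 and 3.12).

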